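# Hang a snapped-in drive module on the sprung overhead hook

### The arm

A 6-joint arm with a two-finger parallel gripper is mounted at the origin on the work surface. World frame = base frame: x ahead of the robot, y to its left, z up, the work surface at z = 0. Lengths are in m, angles in degrees, forces in N, time in s.
With the tool pointing down it reaches from about 0.35 to 0.875 m from the base axis. Payload 4.2 kg.
Tool frame: the origin (TCP) lies midway between the tips of the shut fingers; the grasp point (between the pads) lies 19 mm behind it; y points along the fingers, z is the direction in which the jaws open and shut, and the axes are right-handed (so a half turn about y gives the same grasp; the last joint's range is limited). The gripper opens to 87 mm and grips with 3 to 60 N. Pads are 19 mm wide; open, the fingers measure 117 mm over their backs; the gripper's body (75 mm by 190 mm) begins 51 mm behind the grasp point.
Start: joints at [92.109, 22.042, 0.453, 0, -68.411, -14.817], TCP at [0.137, 0.61, 0.223] pointing down, gripper open.
Joint ranges: [-179.83, 179.83], [-69.29, 118.12], [-61.27, 80.66], [-181.25, 117.63], [-171.15, -9.14], [-177.46, 177.46]. Speed limits (degrees/s): [159.86, 159.86, 180, 180, 180, 180].

### API

Orientations are given as [roll, pitch, yaw] about the fixed x, y, z axes, in that order (R = Rz(yaw) Ry(pitch) Rx(roll)).
In Python, from workcell import env gives the robot as it stands. The module is installed in compiled form; this text tells all that it offers. Calls block until the motion is done:
- env.goto(position, orientation): joint-space move of the TCP to a pose.
- env.move_straight(position, rotation=None, rate=0.15, force_limit=None): straight line of the TCP; rotation=None keeps the orientation; rate is the mean speed in m/s. With force_limit (N) it stops when the force on the tool has changed by that much, and returns True; else False.
- env.set_joints(angles): joint-space move.
- env.gripper_to(opening, grasp_force=None): opening from 0.0 (shut) to 1.0 (fully open); grasp_force is the grip in N (None keeps the last); returns when the fingers have stopped.
- env.dwell(seconds).
- env.inverse_kinematics(position, orientation): joint angles nearest the present ones, or None.
- env.read_state(): the state.
- env.grab_frame(name): name is "scene" or "top"; returns a dict with "image" (420x560x3 uint8, blue, green, red), "fx", "fy", "cx", "cy" (pixels), "position" and "orientation" of the camera in the world. Camera axes: x right, y up, looking along -z (the intrinsics and any distortion apply to the point x, -y, -z); pixel columns grow to the right and rows downward; lengths in m; the calibration is good to about 2 mm. A picture is of the moment at which its call begins. There is no depth.
A pose or a line that the arm cannot do raises env.Unreachable and nothing moves.
- env.close_job(): hands the job in, once; it reports no verdict.
Trained networks look in a picture, given as the dict that the camera call returned (one of the last four; its "shot" number tells which), for a name from the list of things; names that differ only in an ending like _2 or _b are one class to them, and where a whole thing is asked for, a point or a joint stands for the part that bears it (a point fixed in the world has none). Each returns a list of dicts, best first, with "score" (0 to 1); they miss things now and then, are a little off and sometimes report something else, mostly with a low value. They report only what shows in the picture. A call takes as long as a camera call.
- env.search_frame(picture, thing): "xyz" ([x, y, z] in m, in world coordinates, good to about 4 mm: the middle of the surface that is visible of it).
- env.trace(picture, thing): "mask" (420x560 bool, what is visible of it).
The state is a dict: "clock": time; "joint_positions": joint angles; "qvel": joint speeds; "joint_torque": joint torques, N m; "position": TCP position; "tool_rot": TCP orientation; "force": force on the tool from outside, world axes, zero at the start; "wrist_torque": the same for the moment, N m; "opening": opening from 0.0 (shut) to 1.0 (fully open).
Only numpy, scipy, OpenCV 4.12 (cv2) and the standard library are available. Lean on these libraries where they do the work, as an engineer would, in place of code of your own. Each camera call takes 0.05 s, during which the arm holds its last target. There are 200 camera calls.

### The job

Hang the drive module on the overhead sprung hook: pull the hook down by its orange grip and hook it under the module's steel bail while the module is still snapped in its cradle. Then pinch the two red ears together to free the module, let the hook carry it gently all the way up (never let the hook fly up by itself), and leave it hanging still and level on the hook, clear of the cradle. Leave the carton, jar and spare wheel alone.

Things in the scene. Friction and masses are not known exactly. Their poses are not given: they have to be found in the camera images.
- gantry: Fixed aluminium gantry, place and yaw vary. Origin on the bench under the middle of its overhead rail; x away from the robot, y along the rail. Rail 40 mm square, 640 long, centred 540 above the bench. Posts (40 square) at x=+170, y=-280 and +280; arms from posts to rail centred 580 high. Nothing of it stands on the robot's side.
- trolley (a joint): Place (m) of the red trolley along the rail, -0.20 to 0.20 along the gantry's +y, 0 the middle. It carries the hook, slides with 1.5 N friction and stays where it is left. Its housing (60 x 70 mm) starts 503 mm above the bench, a 32 mm collar 494: no room for a gripper straight above the orange grip.
- hook (a joint): How far (m) the hook is pulled down: 0 = up at its stop, 0.13 = fully down. A spring pulls it up: by hand about 9 N at the top, 13 N fully down. With the freed module on it, the spring still lifts all the way to 0. When the hook bears up under the bail of the seated module it reads about 0.08 and stays there when let go.
- hook_grip (a point): Centre of the orange grip, 28 x 28 mm, 54 tall, on a vertical 12 mm steel rod that slides down out of the trolley; 288 above the bench when up. Axes as the gantry's. Take it by its two y faces with the tool leaning 25 to 45 degrees from vertical, coming down from the robot's side.
- hook_throat (a point): Where the bail's crossbar rests in the hook, 82 below the grip's centre and 17 to its +y side; axes as the gantry's. The hook is a 10 mm bar bent to a J in the y-z plane: shank under the grip, lowest face 15 below this point, open upward between shank and tip (24 clear). It goes under the crossbar moving along +y, tip first, and catches it on rising.
- module_bail (a point): Middle of the module's steel bail crossbar, 125 above the bench when seated: 8 mm thick, 44 long along the module's x, an upright at each end, at least 75 mm open below. Axes: the module's (x away from the robot, y across, z up). Seated, it lies within 10 mm of the upright plane through the rail, yaw within 0.15 rad of the gantry's.
- module_ears (a point): Point midway between the two red ears, at the height to pinch: 74 above the bench seated, 45 towards the robot (module -x) and 51 below the bail. Axes: the module's. Ears 24 long (x), 7 thick, outer faces 64 apart at rest, 46 pinched; they reach 19 above and 30 below this point. With the hook on, lean the tool 25 to 45 degrees, coming from the robot's side.
- tab_left (a joint): Inward travel (m) of the red latch bar and ear on the module's +y side: 0 = sprung out, caught under the cradle's lip; 0.009 = fully pinched; free from 0.006. 5 N to start, 9.5 N fully in; springs back when let go. Held pinched, the module can be guided up by the ears.
- tab_right (a joint): The same for the bar on the module's -y side.
- module_center (a point): Centre of the drive module, 130 x 69 x 50 mm, grey, black motor at the robot's end, green and yellow wheels at the far end, about 0.5 kg. 25 above its underside, 35 above the bench seated. Right under the bail, as is the centre of mass. Axes: the module's.
- cradle: Fixed black and plywood cradle, 150 x 104 mm, 44 high, place and yaw vary. Origin under its centre on the bench, x along its length away from the robot. The module sits in it (underside 10 above the bench) with 1 to 2 mm play and lifts straight out once both ears are pinched.
- spare_wheel_mid (a point): Centre of the loose green spare wheel, 92 mm across, 36 high, flat on the bench. Leave alone.
- carton_mid (a point): Centre of the loose cardboard carton, 85 x 65 x 55 mm. Leave alone.
- jar_mid (a point): Centre of the loose jar with blue cap, 66 mm across, 70 high. Leave alone.
- hook_tip (a point): Top of the hook's upturned tip: 17 to the +y side of the throat point and 21 above it. To pass under the crossbar this must be below the crossbar's underside. Axes as the gantry's.

How it is judged (in metres and radians):
On the way, in this order (a step that is already met when the one before it is completed fails the run):
1. the hook is pulled down and caught under the bail, module still snapped in the cradle (distance between module_bail and hook_throat below 0.022 m and z of module_bail in the frame of hook_throat above -0.006 m and distance of module_center from where it was at the start of the episode below 0.008 m and value of joint each of tab_left, tab_right below 0.003 m), for 0.2 s.
2. both ears are pinched in, with the hook still on the bail (value of joint each of tab_left, tab_right above 0.006 m and distance between module_bail and hook_throat below 0.025 m), for 0.1 s.
At the end, for the whole second after the job is handed in: The module hangs by its bail in the hook's throat (crossbar within 22 mm of the throat point and not under the hook), the hook within 15 mm of its upper stop, the module's centre more than 90 mm above the bench, clear of the cradle, tilted less than 0.25 rad and moving slower than 0.06 m/s (distance between module_bail and hook_throat below 0.022 m and z of module_bail in the frame of hook_throat above -0.006 m and value of joint hook below 0.015 m and z of module_center in the frame of cradle above 0.09 m and contact force between module and cradle below 0.1 N and angle between module_center's own z axis and vertical below 0.25 rad and linear speed of module below 0.06 m/s); the robot touches nothing.
It fails at once if the hook flies up (faster than 0.5 m/s) (velocity of joint hook below -0.5 m/s).
It fails at once if the spare wheel is moved more than 20 mm (distance of spare_wheel_mid from where it was at the start of the episode above 0.02 m).
It fails at once if the carton is moved more than 20 mm (distance of carton_mid from where it was at the start of the episode above 0.02 m).
It fails at once if the jar is moved more than 20 mm (distance of jar_mid from where it was at the start of the episode above 0.02 m).
It also fails if it takes over 59 s, if anything falls off the work surface, if the arm or the gripper's body presses on something with over 40 N, if the wrist force passes 120 N, or if a joint passes its speed limit or range.

## Working session

There is one attempt and no reset: what is moved stays moved. The work goes in short steps, each a Python script; the robot and the scene stay as the last script left them, time stands still between calls to the robot, and variables do not carry over. Pictures are saved under pics/ and viewed, about 8 in all and at most 12, crops included, and the job is handed in when it is done.

```bash
mkdir -p pics; cat > a.py <<'E'
from workcell import env
import cv2,numpy as np
for n in ["scene","top"]:
    p=env.grab_frame(n); cv2.imwrite(f"pics/{n}0.png",p["image"])
    print(n,p["fx"],p["fy"],p["cx"],p["cy"],p["position"],p["orientation"],[k for k in p])
    for t in ["gantry","trolley","hook_grip","hook_throat","hook_tip","module_bail","module_ears","tab_left","tab_right","module_center","cradle","spare_wheel_mid","carton_mid","jar_mid"]:
        r=env.search_frame(p,t)
        print(t,[(np.round(d["xyz"],3).tolist(),round(d["score"],2)) for d in r[:2]])
print(env.read_state())
E
python3 a.py; python3 -c "
import cv2,numpy as np
a=[cv2.imread(f'pics/{n}0.png') for n in ('scene','top')]"
```

```text
scene 467.4318610956554 467.4318610956554 274.46731248277024 214.22739399486704 [0.46379837 0.57647217 0.99857153] [  37.51936242    0.34143665 -159.91275777] ['image', 'fx', 'fy', 'cx', 'cy', 'position', 'orientation', 'shot']
gantry [([0.664, 0.277, 0.559], 0.9)]
trolley [([0.594, -0.072, 0.569], 0.8), ([0.563, -0.042, 0.05], 0.2)]
hook_grip [([0.597, -0.081, 0.311], 0.85), ([0.596, 0.028, 0.036], 0.17)]
hook_throat [([0.598, -0.082, 0.312], 0.8)]
hook_tip [([0.595, -0.084, 0.31], 0.73)]
module_bail [([0.598, -0.016, 0.048], 0.65), ([0.598, -0.081, 0.311], 0.29)]
module_ears [([0.596, -0.013, 0.048], 0.77), ([0.592, -0.068, 0.574], 0.66)]
tab_left [([0.567, 0.011, 0.046], 0.62), ([0.599, -0.081, 0.317], 0.52)]
tab_right [([0.562, -0.046, 0.048], 0.54)]
module_center [([0.592, -0.015, 0.049], 0.74), ([0.569, 0.014, 0.045], 0.56)]
cradle [([0.596, 0.028, 0.038], 0.75)]
spare_wheel_mid [([0.748, 0.069, 0.036], 0.65)]
carton_mid [([0.544, -0.252, 0.053], 0.85), ([0.599, -0.082, 0.311], 0.61)]
jar_mid [([0.599, 0.283, 0.074], 0.8), ([0.591, -0.016, 0.049], 0.7)]
top 466.05234027394357 4
[... 624 characters left out ...]
0.58)]
carton_mid []
jar_mid []
{'clock': 1.5, 'joint_positions': array([ 9.21085684e+01,  2.20417273e+01,  4.50981158e-01, -1.29571470e-03,
       -6.84119500e+01, -1.48152868e+01]), 'qvel': array([-0.05496247, -0.0016686 ,  0.00789882, -0.01242608, -0.0086602 ,
       -0.01778099]), 'joint_torque': array([-3.44826012e-04, -3.90465260e+01,  1.87617821e+01,  4.22445372e+00,
        1.53897906e-02, -1.92893475e-05]), 'position': array([0.13745546, 0.60965592, 0.22253495]), 'tool_rot': array([-8.99970854e+01, -4.75329695e-04,  1.67292805e+02]), 'force': array([-0.07058314, -0.57658237, -0.70317481]), 'wrist_torque': array([-0.01917691,  0.01476637,  0.02567114]), 'opening': 0.9992584915741048}
```

View pics/scene0.png

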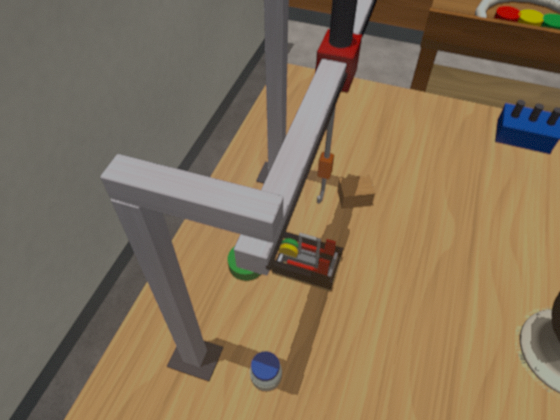

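View pics/top0.png

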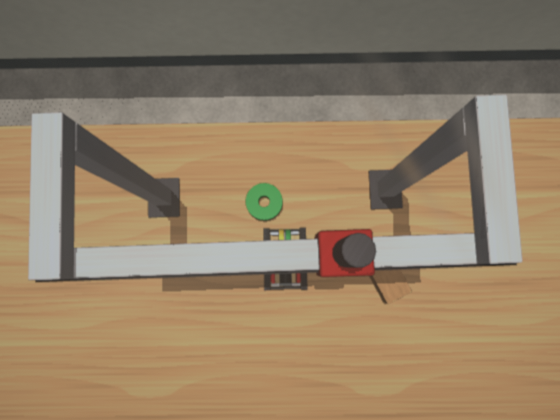

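The scene view shows the grip at about (326,165), the hook's tip at (320,198), the module at (310,258) and the jar at (265,370). In the top view the rail runs along row ~255, the trolley is at (347,252) and the cradle at (285,260). Next I'll fit the gantry line and enlarge the module area.

```bash
cat > h.py <<'E'
from workcell import env
import cv2,numpy as np
from scipy.spatial.transform import Rotation as R
def unproj(p,uv,z):
    M=R.from_euler('xyz',p["orientation"],degrees=True).as_matrix()
    d=M@np.array([(uv[0]-p["cx"])/p["fx"],-(uv[1]-p["cy"])/p["fy"],-1]); c=np.array(p["position"])
    return c+d*(z-c[2])/d[2]
def proj(p,X):
    M=R.from_euler('xyz',p["orientation"],degrees=True).as_matrix()
    q=M.T@(np.array(X)-p["position"]); return np.array([p["cx"]-p["fx"]*q[0]/q[2],p["cy"]+p["fy"]*q[1]/q[2]])
E
cat > b.py <<'E'
from h import *
s=env.grab_frame("scene"); t=env.grab_frame("top")
m=env.trace(t,"gantry")[0]["mask"]
g=t["image"]
# rail top edges in columns 90..250 and 400..460
E=[]
for c in list(range(90,250,4))+list(range(400,460,4)):
    col=g[:,c].astype(int).min(1); r=np.where(m[:,c]&(col>120))[0]
    r=r[(r>225)&(r<290)]
    if len(r): E.append((c,r.min()-.5,r.max()+.5))
E=np.array(E); print(E[::8])
mid=np.array([unproj(t,(c,(a+b)/2),.56) for c,a,b in E]); 
k=np.polyfit(mid[:,1],mid[:,0],1); print("x=k*y+c",k, "width",np.median([unproj(t,(c,a),.56)[0]-unproj(t,(c,b),.56)[0] for c,a,b in E]))
for n,p in (("s",s),("t",t)):
    for th in ["hook_grip","trolley","cradle","module_center","tab_left","tab_right"]:
        r=env.trace(p,th)
        if r:
            v=np.argwhere(r[0]["mask"]); print(n,th,round(r[0]["score"],2),v.mean(0)[::-1],v.min(0)[::-1],v.max(0)[::-1],len(v))
a=cv2.resize(s["image"][130:300,250:370],None,fx=3.5,fy=3.5,interpolation=cv2.INTER_CUBIC)
cv2.imwrite("pics/s1.png",a)
c1=cv2.resize(s["image"][225:293,262:350],None,fx=8,fy=8,interpolation=cv2.INTER_CUBIC)
c1=c1[:, :]; cv2.imwrite("pics/s2.png",c1)
cv2.imwrite("pics/t2.png",cv2.resize(t["image"][220:300,250:320],None,fx=7,fy=7,interpolation=cv2.INTER_CUBIC))
E
python3 b.py
```

```text
[[ 90.  247.5 277.5]
 [122.  246.5 276.5]
 [154.  244.5 275.5]
 [186.  242.5 273.5]
 [218.  242.5 272.5]
 [400.  235.5 266.5]
 [432.  235.5 265.5]]
x=k*y+c [-0.02448174  0.5955885 ] width 0.03885113355267211
s hook_grip 0.58 [326.10289855 159.12463768] [317 109] [335 203] 690
s trolley 0.65 [337.66124308  69.17930361] [315   0] [361 202] 3073
s cradle 0.59 [306.1936255  268.40557769] [272 233] [342 291] 1255
s module_center 0.8 [308.97740113 254.75706215] [278 234] [337 275] 1593
s tab_left 0.78 [313.04330709 266.64173228] [288 260] [328 274] 254
s tab_right 0.72 [320.98076923 247.38461538] [301 239] [335 254] 260
t trolley 0.9 [345.67574827 252.98273216] [315 229] [375 277] 2606
t cradle 0.67 [286.41033926 266.72374798] [263 229] [307 290] 619
t module_center 0.83 [284.25813008 261.1199187 ] [270 229] [299 286] 492
t tab_right 0.56 [297.5 278.5] [296 274] [299 283] 38
```

View pics/s2.png

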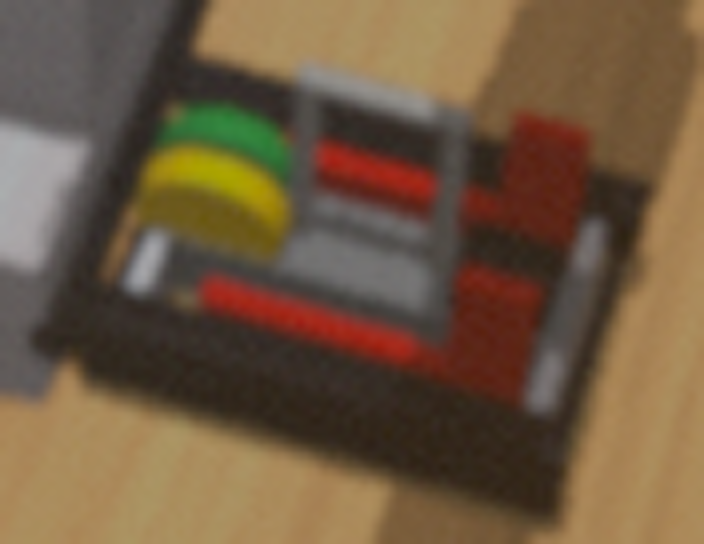

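View pics/t2.png

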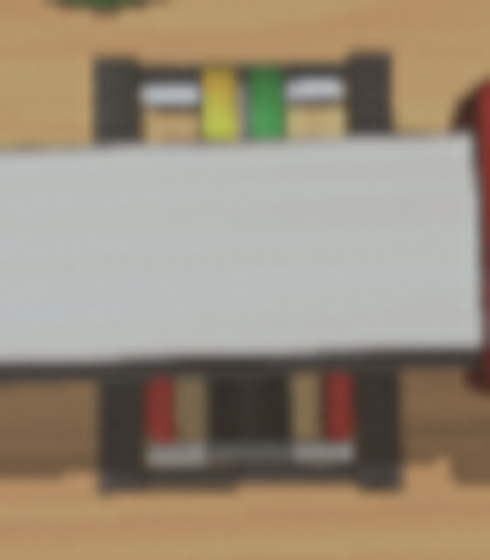

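View pics/s1.png

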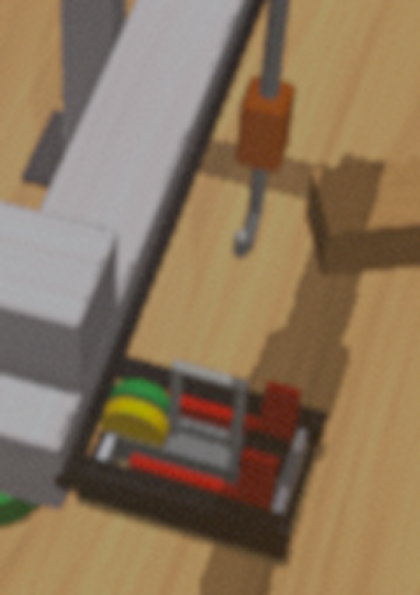

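```bash
cat > c.py <<'E'
from h import *
s=env.grab_frame("scene"); t=env.grab_frame("top")
S2=lambda u,v:((u+.5)/8-.5+262,(v+.5)/8-.5+225)
S1=lambda u,v:((u+.5)/3.5-.5+250,(v+.5)/3.5-.5+130)
T2=lambda u,v:((u+.5)/7-.5+250,(v+.5)/7-.5+220)
f=lambda a:np.round(a,4)
C=[unproj(t,T2(*q),.044) for q in ((95,57),(390,52),(400,487),(100,490))]
print("cradle",f(C),"mid",f(np.mean(C,0)))
d=(C[0]+C[1]-C[2]-C[3])/2; d2=(C[0]+C[3]-C[1]-C[2])/2; print("len",np.linalg.norm(d),np.linalg.norm(d2),"yaw",np.arctan2(d[1],d[0]),np.arctan2(-d2[0],d2[1]))
print("ears y top",f(unproj(t,T2(147,410),.093)),f(unproj(t,T2(355,410),.093)))
print("bail far/near",f(unproj(s,S2(306,88),.125)),f(unproj(s,S2(457,122),.125)),f(unproj(s,S2(381,100),.125)))
for z in (.27,.288,.30): print("grip",f(unproj(s,S1(266,124),z)))
print("trolley cols top",[f(unproj(t,(u,253),.57)) for u in (318.5,373)])
print("tip",f(unproj(s,S1(243,240),.22)))
# cradle corners scene: near-right(800?), bottom outer
for q in ((650,190),(565,470),(45,330),(190,70)): print("scene cradle corner",f(unproj(s,S2(*q),.044)))
# reddish ear tops
for q in ((550,122),(500,278)): print("ear top",f(unproj(s,S2(*q),.093)))
E
python3 c.py
```

```text
cradle [[ 0.6757  0.0346  0.044 ]
 [ 0.6762 -0.0672  0.044 ]
 [ 0.5278 -0.0679  0.044 ]
 [ 0.5278  0.0342  0.044 ]] mid [ 0.6019 -0.0166  0.044 ]
len 0.14816353710655145 0.1019304055046715 yaw 0.004100385309291639 0.0027304467516733474
ears y top [0.5558 0.0169 0.093 ] [ 0.5551 -0.051   0.093 ]
bail far/near [ 0.6238 -0.0138  0.125 ] [ 0.58   -0.0172  0.125 ] [ 0.6025 -0.0171  0.125 ]
grip [ 0.6027 -0.1089  0.27  ]
grip [ 0.5992 -0.0919  0.288 ]
grip [ 0.5969 -0.0806  0.3   ]
trolley cols top [array([ 0.5981, -0.0543,  0.57  ]), array([ 0.5974, -0.1236,  0.57  ])]
tip [ 0.598  -0.0569  0.22  ]
scene cradle corner [ 0.5283 -0.0681  0.044 ]
scene cradle corner [0.5263 0.0338 0.044 ]
scene cradle corner [0.6841 0.0409 0.044 ]
scene cradle corner [ 0.6748 -0.0628  0.044 ]
ear top [ 0.5587 -0.0481  0.093 ]
ear top [0.5573 0.0084 0.093 ]
```

```bash
cat >> h.py <<'E'
GY=0.0245; MY=0.004
def ori(lean,yaw,flip):
    L=np.radians(lean); a=np.array([np.sin(L)*np.cos(yaw),np.sin(L)*np.sin(yaw),-np.cos(L)])
    z=np.array([-np.sin(yaw),np.cos(yaw),0])*(-1 if flip else 1)
    return a,R.from_matrix(np.c_[np.cross(a,z),a,z]).as_euler('xyz',degrees=True)
def gpt(y): return np.array([0.5956-0.0245*y,y,0])  # point under rail
def tcp(P,a,beyond=0.006): return np.array(P)+a*(0.019-beyond)
def st(): 
    q=env.read_state(); print("t",round(q["clock"],2),"p",np.round(q["position"],4),"F",np.round(q["force"],1),"op",round(q["opening"],3)); return q
E
cat > d.py <<'E'
from h import *
st()
for lean in (38,42):
  for fl in (0,1):
    a,o=ori(lean,GY,fl); am,om=ori(lean,MY,fl)
    g=gpt(-.0905)+[0,0,.291]
    for n,P,A,O in (("pre",tcp(g,a)-.13*a,a,o),("grip",tcp(g,a),a,o),("down",tcp(g-[0,0,.118],a),a,o),("under",tcp(gpt(-.0337)+[0,0,.173],a),a,o),
      ("ears",tcp([.557,-.0168,.077],am),am,om),("earsback",tcp([.557,-.0168,.077],am)-.12*am,am,om),("earsup",tcp([.557,-.0168,.157],am),am,om)):
        r=env.inverse_kinematics(P,O); print(lean,fl,n,np.round(P,3),None if r is None else np.round(r,0))
E
python3 d.py
```

```text
t 2.35 p [0.1375 0.6097 0.2226] F [-0.3  0.1 -0.7] op 0.998
38 0 pre [ 0.526 -0.092  0.383] [  11.  -10.  -26.   10.  -37. -105.]
38 0 grip [ 0.606 -0.09   0.281] [   8.    3.  -31.   13.  -19. -108.]
38 0 down [ 0.606 -0.09   0.163] None
38 0 under [ 0.604 -0.034  0.163] None
38 0 ears [ 0.565 -0.017  0.067] None
38 0 earsback [ 0.491 -0.017  0.161] None
38 0 earsup [ 0.565 -0.017  0.147] None
38 1 pre [ 0.526 -0.092  0.383] [ 11. -10. -26.  10. -37.  75.]
38 1 grip [ 0.606 -0.09   0.281] [  8.   3. -31.  13. -19.  72.]
38 1 down [ 0.606 -0.09   0.163] None
38 1 under [ 0.604 -0.034  0.163] None
38 1 ears [ 0.565 -0.017  0.067] None
38 1 earsback [ 0.491 -0.017  0.161] None
38 1 earsup [ 0.565 -0.017  0.147] None
42 0 pre [ 0.52  -0.092  0.378] [  11.  -12.  -32.   13.  -29. -109.]
42 0 grip [ 0.607 -0.09   0.281] [   7.    2.  -37.   24.  -10. -118.]
42 0 down [ 0.607 -0.09   0.163] None
42 0 under [ 0.605 -0.033  0.163] None
42 0 ears [ 0.566 -0.017  0.067] None
42 0 earsback [ 0.485 -0.017  0.157] None
42 0 earsup [ 0.566 -0.017  0.147] None
42 1 pre [ 0.52  -0.092  0.378] [ 11. -12. -32.  13. -29.  71.]
42 1 grip [ 0.607 -0.09   0.281] [  7.   2. -37.  24. -10.  62.]
42 1 down [ 0.607 -0.09   0.163] None
42 1 under [ 0.605 -0.033  0.163] None
42 1 ears [ 0.566 -0.017  0.067] None
42 1 earsback [ 0.485 -0.017  0.157] None
42 1 earsup [ 0.566 -0.017  0.147] None
```

```bash
cat > d.py <<'E'
from h import *
for lean in (20,25,28,31,34,38,42,45,50,55):
    a,o=ori(lean,GY,1); am,om=ori(lean,MY,1)
    g=gpt(-.0905)+[0,0,.291]
    for n,P,A,O in (("grip",tcp(g,a),a,o),("down",tcp(g-[0,0,.118],a),a,o),("under",tcp(gpt(-.0337)+[0,0,.173],a),a,o),
      ("ears",tcp([.557,-.0168,.077],am),am,om),("earsup",tcp([.557,-.0168,.157],am),am,om)):
        r=env.inverse_kinematics(P,O); print(lean,n,None if r is None else np.round(r,0))
# straight tool-down sample poses to learn the kinematics
for x in (.45,.55):
  for z in (.1,.3):
    for L in (0,15): 
        a,o=ori(L,0,1); r=env.inverse_kinematics([x,0,z],o); print(x,z,L,None if r is None else np.round(r,2))
E
python3 d.py
```

```text
20 grip [  8.   9. -13.   3. -48.  82.]
20 down [  8.  15. -24.   4. -31.  80.]
20 under [ 14.  14. -27.   9. -29.  70.]
20 ears None
20 earsup [ 18.  12. -35.  14. -25.  61.]
25 grip [  8.   7. -18.   4. -41.  81.]
25 down [  8.  14. -29.   7. -23.  77.]
25 under [ 14.  13. -33.  16. -20.  63.]
25 ears None
25 earsup [ 16.  10. -44.  30. -14.  46.]
28 grip [  8.   6. -20.   5. -36.  80.]
28 down [  8.  13. -33.  11. -17.  74.]
28 under [ 14.  12. -39.  26. -13.  54.]
28 ears None
28 earsup None
31 grip [  8.   5. -23.   7. -31.  78.]
31 down [  8.  12. -37.  18. -10.  67.]
31 under None
31 ears None
31 earsup None
34 grip [  9.   4. -26.   9. -26.  76.]
34 down None
34 under None
34 ears None
34 earsup None
38 grip [  8.   3. -31.  13. -19.  72.]
38 down None
38 under None
38 ears None
38 earsup None
42 grip [  7.   2. -37.  24. -10.  62.]
42 down None
42 under None
42 ears None
42 earsup None
45 grip None
45 down None
45 under None
45 ears None
45 earsup None
50 grip None
50 down None
50 under None
50 ears [ -23.   21.  -39. -134.  -25. -118.]
50 earsup None
55 grip None
55 down [ -13.   12.  -23.  -86.  -12. -176.]
55 under None
55 ears [ -27.   25.  -45. -142.  -38. -105.]
55 earsup [ -16.   10.  -33. -116.  -15. -143.]
0.45 0.1 0 [ 20.8   13.15 -33.01   0.   -43.84  69.2 ]
0.45 0.1 15 [ 24.25   6.66 -49.98  17.66 -20.52  49.88]
0.45 0.3 0 [ 20.8    1.62 -14.74   0.   -73.64  69.2 ]
0.45 0.3 15 [ 25.3   -6.93 -27.07   7.62 -56.47  61.24]
0.55 0.1 0 [ 16.89  21.79 -19.57   0.   -48.65  73.11]
0.55 0.1 15 [ 19.42  15.82 -35.31  11.68 -25.15  60.59]
0.55 0.3 0 [ 16.89  12.07  -2.56   0.   -75.37  73.11]
0.55 0.3 15 [ 19.73   4.14 -15.8    6.05 -56.06  67.51]
```

```bash
cat > k.py <<'E'
from h import *
from scipy.optimize import least_squares
Rx=lambda d:R.from_euler('x',d,degrees=True).as_matrix(); Ry=lambda d:R.from_euler('y',d,degrees=True).as_matrix(); Rz=lambda d:R.from_euler('z',d,degrees=True).as_matrix()
def fk(q,w):
    t=w[:18].reshape(6,3); s4,s6=SG
    M=Rz(q[0]);p=M@t[0]; M=M@Ry(q[1]);p=p+M@t[1]; M=M@Ry(-q[2]);p=p+M@t[2]; M=M@Rx(s4*q[3]);p=p+M@t[3]
    M=M@Ry(-q[4]);p=p+M@t[4]; M=M@Rx(s6*q[5]);p=p+M@t[5]
    return p,M@R.from_rotvec(w[18:21]).as_matrix()
SG=(1,1)
if __name__=="__main__":
    rng=np.random.default_rng(0); D=[]
    while len(D)<60:
        yaw=rng.uniform(-1,1); a,o=ori(rng.uniform(-25,35),yaw,rng.random()<.5); P=np.array([rng.uniform(.4,.65),rng.uniform(-.2,.3),rng.uniform(.1,.4)])
        q=env.inverse_kinematics(P,o)
        if q is not None: D.append((np.array(q),P,R.from_euler('xyz',o,degrees=True).as_matrix()))
    best=None
    for SG in ((1,1),(-1,1),(1,-1),(-1,-1)):
      for k in range(3):
        def f(w):
            r=[]
            for q,P,M in D:
                p,m=fk(q,w); r+=list(p-P)+list((m-M).ravel()*.3)
            return np.array(r+list(w[:18]*1e-5))
        s=least_squares(f,np.r_[0,0,.3,0,0,.3,.3,0,0,0,0,0,.1,0,0,.1,0,0,rng.normal(0,1.5,3)])
        if best is None or s.cost<best[0]: best=(s.cost,SG,s.x)
    print(best[0],best[1],np.round(best[2][:18].reshape(6,3),3)); np.savez("k.npz",w=best[2],sg=best[1])
E
time python3 k.py
```

```text
2.4679474434611802e-11 (-1, -1) [[ 0.    -0.     0.161]
 [ 0.    -0.     0.565]
 [ 0.211  0.     0.   ]
 [ 0.211 -0.08  -0.   ]
 [ 0.153 -0.08   0.   ]
 [ 0.153 -0.    -0.   ]]
real	0m59.115s
user	1m58.693s
sys	0m0.151s
```

```bash
cat > ik.py <<'E'
from k import *
import k
z=np.load("k.npz"); W=z["w"]; k.SG=tuple(z["sg"])
LO=np.array([-179.8,-69.2,-61.2,-181.2,-171.1,-177.4])+.3; HI=np.array([179.8,118.1,80.6,117.6,-9.2,177.4])-.3
def solve(P,o,q0):
    Mt=R.from_euler('xyz',o,degrees=True).as_matrix()
    def f(q):
        p,m=fk(q,W); return np.r_[(p-P)*3,((R.from_matrix(m.T@Mt)).as_rotvec())]
    s=least_squares(f,np.clip(q0,LO+.1,HI-.1),bounds=(LO,HI),x_scale=30,max_nfev=60)
    return s.x if s.cost<1e-7 else None
def allsol(P,o,n=40,seed=0):
    rng=np.random.default_rng(seed); S=[]
    for i in range(n):
        q0=np.r_[rng.uniform(-60,60),rng.uniform(-40,60),rng.uniform(-60,40),rng.uniform(-181,117),rng.uniform(-120,-10),rng.uniform(-177,177)]
        q=solve(P,o,q0)
        if q is not None and not any(np.abs(q-s).max()<2 for s in S): S.append(q)
    return S
E
cat > e.py <<'E'
from ik import *
from multiprocessing import Pool
def job(a):
    lean,n=a
    A,o=ori(lean,GY,1); am,om=ori(lean,MY,1); g=gpt(-.0905)+[0,0,.291]
    P,O={"grip":(tcp(g,A),o),"down":(tcp(g-[0,0,.118],A),o),"under":(tcp(gpt(-.0337)+[0,0,.173],A),o),"ears":(tcp([.557,-.0168,.077],am),om),"earsup":(tcp([.557,-.0168,.157],am),om)}[n]
    return lean,n,[np.round(q).astype(int).tolist() for q in allsol(P,O,30)]
with Pool() as p:
    for r in p.imap(job,[(L,n) for n in ("grip","down","under","ears","earsup") for L in (25,30,35,40,45)]): print(*r,flush=True)
E
time OMP_NUM_THREADS=1 timeout 300 python3 e.py; nproc
```

```text
25 grip [[8, 7, -18, 4, -41, 81]]
30 grip [[8, 5, -22, 6, -33, 79]]
35 grip [[9, 4, -27, 10, -25, 75]]
40 grip [[8, 2, -34, 17, -15, 68]]
45 grip []
25 down [[8, 14, -29, 7, -23, 77]]
30 down [[8, 12, -35, 15, -13, 70]]
35 down []
40 down []
45 down []
25 under [[14, 13, -33, 16, -20, 63]]
30 under []
35 under []
40 under []
45 under []
25 ears []
30 ears []
35 ears []
40 ears []
45 ears []
25 earsup [[16, 10, -44, 30, -14, 46]]
30 earsup []
35 earsup []
40 earsup []
45 earsup []
4
real	0m17.953s
user	0m59.085s
sys	0m0.294s
```

```bash
cat > e.py <<'E'
from ik import *
from multiprocessing import Pool
seeds=[[16,10,-44,30,-14,46],[16,10,-44,30,-14,-134],[-23,21,-39,-134,-25,-118],[-23,21,-39,-134,-25,62],[-10,15,-25,-90,-15,-176],[-10,15,-25,-90,-15,0],[-5,10,-30,-170,-30,-90],[-5,10,-30,-170,-30,90]]
def job(a):
    n,yaw,lean=a; y=np.radians(yaw); fe=set()
    P,b={"down":(gpt(-.0905)+[0,0,.173],GY),"under":(gpt(-.0337)+[0,0,.173],GY),"ears":([.557,-.0168,.077],MY),"earsup":([.557,-.0168,.157],MY)}[n]
    A,o=ori(lean,b+y,1)
    for s in seeds:
        q=solve(tcp(P,A),o,s)
        if q is not None: fe.add(("L" if q[3]>-50 else "R")+str(int(round(q[4]))))
    return n,yaw,lean,"/".join(sorted(fe)) or "-"
with Pool() as p:
    last=None
    for n,yw,l,r in p.map(job,[(n,yw,L) for n in ("down","under","ears","earsup") for yw in (-14,-7,0,7,14) for L in (10,15,20,25,30,35,40,45,50,55)]):
        if (n,yw)!=last: print("\n",n,yw,end=": "); last=(n,yw)
        print(f"{l}:{r}",end="  ")
E
OMP_NUM_THREADS=1 timeout 400 python3 e.py
```

```text
down -14: 10:L-45  15:L-37  20:L-29  25:L-19  30:-  35:-  40:-  45:-  50:-  55:-  
 down -7: 10:L-45  15:L-38  20:L-30  25:L-20  30:-  35:-  40:-  45:-  50:-  55:-  
 down 0: 10:L-46  15:L-39  20:L-31  25:L-23  30:L-13  35:-  40:-  45:-  50:-  55:R-12  
 down 7: 10:L-47  15:L-40  20:L-33  25:L-26  30:L-19  35:L-12  40:-  45:-  50:R-13  55:R-20  
 down 14: 10:L-47  15:L-41  20:L-36  25:L-30  30:L-25  35:L-21  40:L-19  45:L-20  50:R-23  55:R-28  
 under -14: 10:L-45  15:L-37  20:L-29  25:L-19  30:-  35:-  40:-  45:-  50:-  55:R-18  
 under -7: 10:L-45  15:L-37  20:L-29  25:L-19  30:-  35:-  40:-  45:-  50:-  55:-  
 under 0: 10:L-45  15:L-38  20:L-29  25:L-20  30:-  35:-  40:-  45:-  50:-  55:-  
 under 7: 10:L-46  15:L-39  20:L-31  25:L-23  30:L-14  35:-  40:-  45:-  50:-  55:R-14  
 under 14: 10:L-46  15:L-40  20:L-33  25:L-27  30:L-20  35:L-14  40:L-11  45:L-12  50:R-16  55:R-22  
 ears -14: 10:L-29  15:L-19  20:-  25:-  30:-  35:-  40:R-11  45:R-24  50:R-35  55:R-47  
 ears -7: 10:L-29  15:L-19  20:-  25:-  30:-  35:-  40:-  45:R-15  50:R-30  55:R-42  
 ears 0: 10:L-29  15:L-20  20:-  25:-  30:-  35:-  40:-  45:-  50:R-25  55:R-38  
 ears 7: 10:L-30  15:L-21  20:L-11  25:-  30:-  35:-  40:-  45:R-10  50:R-23  55:R-35  
 ears 14: 10:L-31  15:L-23  20:L-16  25:-  30:-  35:-  40:-  45:R-16  50:R-25  55:R-34  
 earsup -14: 10:L-41  15:L-33  20:L-25  25:L-15  30:-  35:-  40:-  45:-  50:R-14  55:R-27  
 earsup -7: 10:L-41  15:L-33  20:L-24  25:L-13  30:-  35:-  40:-  45:-  50:-  55:R-19  
 earsup 0: 10:L-41  15:L-33  20:L-25  25:L-14  30:-  35:-  40:-  45:-  50:-  55:R-15  
 earsup 7: 10:L-41  15:L-34  20:L-26  25:L-17  30:-  35:-  40:-  45:-  50:-  55:R-17  
 earsup 14: 10:L-42  15:L-35  20:L-28  25:L-21  30:L-13  35:-  40:-  45:-  50:R-14  55:R-23
```

```bash
cat > f.py <<'E'
from ik import *
a,o=ori(27,GY,1); g=gpt(-.0905)+[0,0,.291]
print(fk(np.array([92,-15,-20,0,-80,-14]),W)[0])
pre=env.inverse_kinematics(tcp(g,a,.009)-.12*a,o); print(np.round(pre,1))
env.set_joints([92,-15,-20,0,-80,-14]); env.set_joints(pre); st()
s=env.grab_frame("scene"); cv2.imwrite("pics/s3.png",cv2.resize(s["image"][30:300,220:480],None,fx=2.2,fy=2.2,interpolation=cv2.INTER_CUBIC))
E
python3 f.py
```

```text
[0.14920845 0.30609173 0.36419339]
[  9.2  -2.9 -13.2   4.4 -53.1  80.4]
t 5.63 p [ 0.548  -0.0911  0.3889] F [ 0.5 -1.1  0.5] op 1.003
```

View pics/s3.png

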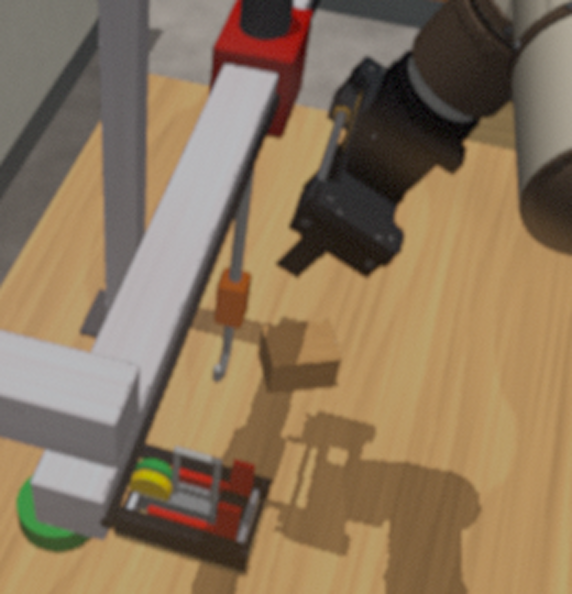

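The picture shows the gripper about 70 mm short of the orange grip, which is at (233,300). The two finger carriages stand forward of the middle of the body, so there looks to be room for the rod. I'll move in under a force limit.

```bash
cat > g.py <<'E'
from h import *
a,o=ori(27,GY,1); g=gpt(-.0905)+[0,0,.291]
print(env.move_straight(tcp(g,a,.009),None,.12,force_limit=8)); st()
s=env.grab_frame("scene"); cv2.imwrite("pics/s4.png",cv2.resize(s["image"][60:230,260:420],None,fx=3.5,fy=3.5,interpolation=cv2.INTER_CUBIC))
E
python3 g.py
```

```text
False
t 6.83 p [ 0.6018 -0.0905  0.2821] F [-1.4  0.3 -1.9] op 1.0
```

View pics/s4.png

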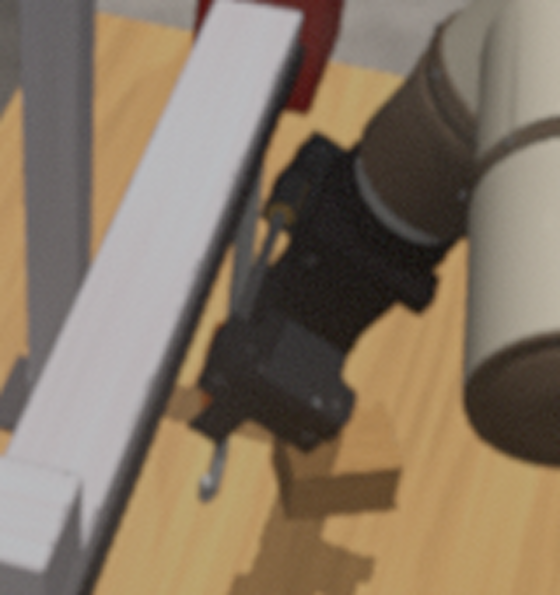

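The fingers straddle the grip, the hook's tip is visible at (210,485), and there has been no contact. Next I'll grip it and pull down.

```bash
cat > g.py <<'E'
from h import *
env.gripper_to(0.0,45); q=st(); p=np.array(q["position"])
print(env.move_straight(p-[0,0,.118],None,.08,force_limit=35)); st()
s=env.grab_frame("scene"); cv2.imwrite("pics/s5.png",cv2.resize(s["image"][100:290,260:420],None,fx=3.1,fy=3.1,interpolation=cv2.INTER_CUBIC))
for t in("hook_grip",): print([(np.round(d["xyz"],3),d["score"]) for d in env.search_frame(s,t)[:2]])
E
python3 g.py
```

```text
t 7.88 p [ 0.602  -0.0905  0.2823] F [-4.9 -0.7  1.4] op 0.318
False
t 9.5 p [ 0.6021 -0.0908  0.1667] F [-12.6  -0.1  11.3] op 0.319
[(array([ 0.598, -0.083,  0.316]), 0.62)]
```

View pics/s5.png

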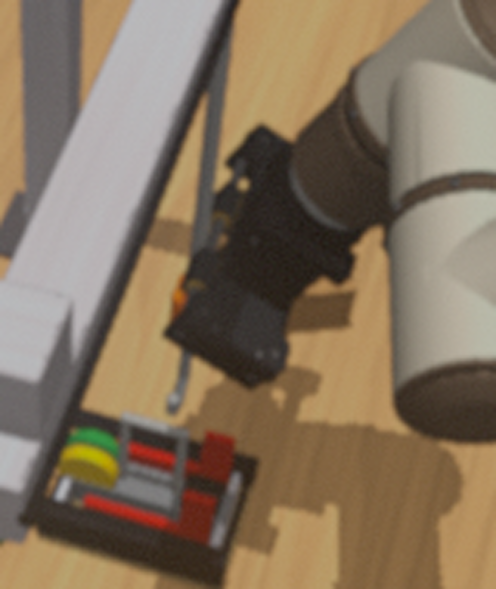

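The hook is down, with its tip at about (175,403) in the crop, in front of and below the bail at (155,425). Next I'll slide it along +y.

```bash
cat > g.py <<'E'
from h import *
q=st(); p=np.array(q["position"])
s=env.grab_frame("scene"); print("tip",unproj(s,(316.3,229.8),.109))
print(env.move_straight(p+[-.0245*.0572,.0572,-.0015],None,.06,force_limit=12)); st()
s=env.grab_frame("scene"); cv2.imwrite("pics/s6.png",cv2.resize(s["image"][150:300,250:400],None,fx=3.9,fy=3.9,interpolation=cv2.INTER_CUBIC))
E
python3 g.py
```

```text
t 9.6 p [ 0.6021 -0.0908  0.1668] F [-12.5   0.4  11.4] op 0.315
tip [ 0.59560128 -0.05329707  0.109     ]
False
t 10.75 p [ 0.6007 -0.0337  0.1676] F [-13.7   1.6  12.1] op 0.322
```

View pics/s6.png

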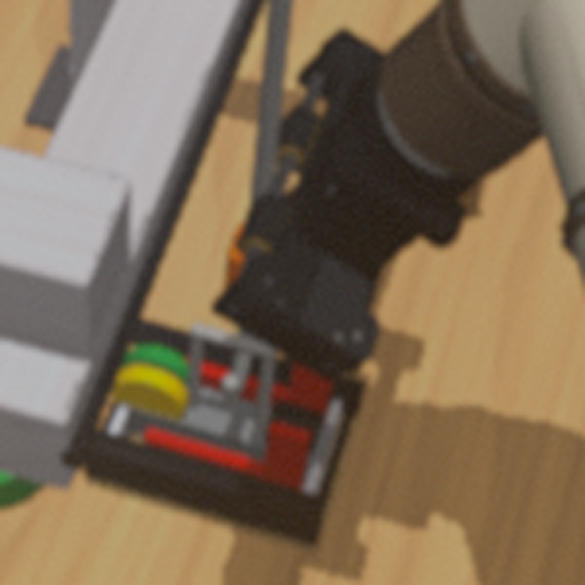

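The hook's tip shows inside the bail's opening at (232,378), below the crossbar, so I'll raise it until it catches.

```bash
cat > g.py <<'E'
from h import *
q=st(); p=np.array(q["position"])
for dz in (.028,.031,.034,.037,.040):
    env.move_straight(p+[0,0,dz],None,.05,force_limit=20); q=st()
    if q["force"][2]<4: break
s=env.grab_frame("scene"); cv2.imwrite("pics/s7.png",cv2.resize(s["image"][150:300,250:400],None,fx=3.9,fy=3.9,interpolation=cv2.INTER_CUBIC))
E
python3 g.py
```

```text
t 10.8 p [ 0.6007 -0.0337  0.1677] F [-13.5   1.1  12.4] op 0.317
t 11.56 p [ 0.6007 -0.0339  0.1983] F [-13.1   1.1  11.1] op 0.319
t 11.81 p [ 0.6006 -0.0339  0.2004] F [-9.4 -0.4  6.1] op 0.316
t 12.06 p [ 0.6006 -0.0336  0.2021] F [-6.3  0.9  2.2] op 0.315
```

The force drops at d≈0.080, so it's caught. I'll release and back off.

```bash
cat > g.py <<'E'
from ik import *
a,o=ori(27,GY,1)
env.gripper_to(1.0); q=st(); p=np.array(q["position"])
print(env.move_straight(p-.12*a,None,.15,force_limit=15)); q=st()
s=env.grab_frame("scene"); cv2.imwrite("pics/s8.png",cv2.resize(s["image"][130:290,250:400],None,fx=3.7,fy=3.7,interpolation=cv2.INTER_CUBIC))
for L in (15,17,19,21):
    am,om=ori(L,MY,1); e=np.array([.557,-.0168,.079])
    for n,P in (("back",tcp(e,am,.008)-.10*am),("ears",tcp(e,am,.008)),("up",tcp(e,am,.008)+[0,0,.085])):
        r=env.inverse_kinematics(P,om); print(L,n,None if r is None else np.round(r,0))
E
python3 g.py
```

```text
t 13.28 p [ 0.6007 -0.0336  0.2021] F [-6.9  0.5  2.1] op 1.002
False
t 14.23 p [ 0.5463 -0.0349  0.3082] F [-0.   0.4 -0.4] op 1.001
15 back [ 18.   9. -31.   8. -35.  66.]
15 ears [ 17.  19. -36.  12. -20.  62.]
15 up [ 17.  13. -29.   8. -35.  67.]
17 back [ 19.   8. -34.  10. -32.  64.]
17 ears [ 17.  19. -39.  17. -16.  57.]
17 up [ 17.  12. -31.  10. -31.  65.]
19 back [ 19.   7. -37.  13. -28.  61.]
19 ears [ 16.  18. -44.  29. -10.  47.]
19 up [ 18.  11. -33.  12. -28.  63.]
21 back [ 19.   6. -40.  16. -25.  57.]
21 ears None
21 up [ 18.  10. -36.  15. -24.  60.]
```

View pics/s8.png

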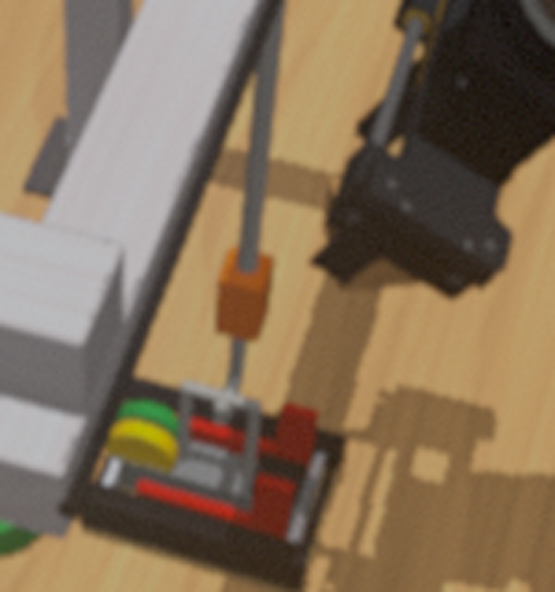

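The hook is holding under the bail: the crossbar is at (225,392), the shank goes through it, and the grip is at (245,293). Now I'll pinch the ears with a 17° lean. The arm cannot reach 25° there, and I worked out 15 mm or more of clearance to the hook.

```bash
cat > g.py <<'E'
from h import *
am,om=ori(17,MY,1); e=np.array([.557,-.0168,.079]); T=tcp(e,am,.008)
env.goto(T-.10*am,om); st()
print(env.move_straight(T,None,.1,force_limit=8)); st()
s=env.grab_frame("scene"); cv2.imwrite("pics/s9.png",cv2.resize(s["image"][150:300,250:400],None,fx=3.9,fy=3.9,interpolation=cv2.INTER_CUBIC))
E
python3 g.py
```

```text
t 14.92 p [ 0.5321 -0.0167  0.1648] F [-0.   0.2  1.1] op 1.0
False
t 16.07 p [ 0.5607 -0.0166  0.0693] F [ 0.5  0.2 -0.5] op 1.002
```

View pics/s9.png

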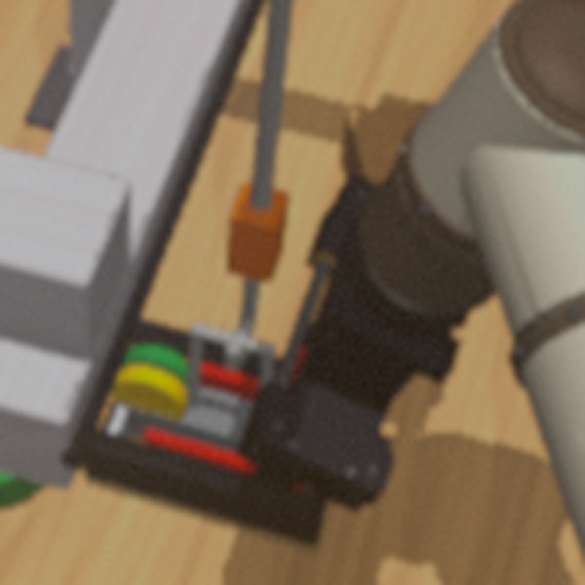

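The fingers straddle the ears, clear of the hook and bail. I'll pinch, then guide the module up.

```bash
cat > g.py <<'E'
from h import *
env.gripper_to(0.45,30); q=st(); env.dwell(.3); q=st(); p=np.array(q["position"])
if q["opening"]<.56:
    print(env.move_straight(p+[0,0,.015],None,.03,force_limit=15)); st()
    s=env.grab_frame("scene")
    print(env.move_straight(p+[0,0,.060],None,.05,force_limit=15)); q=st()
    for dz in (.068,.074,.077,.080,.083):
        h=env.move_straight(p+[0,0,dz],None,.04,force_limit=8); q=st()
        if h: break
s=env.grab_frame("scene"); cv2.imwrite("pics/s10.png",cv2.resize(s["image"][60:300,250:420],None,fx=2.5,fy=2.5,interpolation=cv2.INTER_CUBIC))
E
python3 g.py
```

```text
t 16.93 p [ 0.5609 -0.0167  0.0695] F [-1.2 -0.3  4.5] op 0.501
t 17.23 p [ 0.561  -0.0167  0.0695] F [-0.9  0.8  6.1] op 0.501
False
t 17.92 p [ 0.5615 -0.0166  0.0856] F [-1.6 -1.3  7.1] op 0.501
False
t 19.02 p [ 0.5611 -0.0166  0.1294] F [ 0.1 -0.2  5.2] op 0.505
t 19.37 p [ 0.5611 -0.0166  0.1379] F [-1.4 -0.9  4.4] op 0.499
t 19.67 p [ 0.5612 -0.0166  0.1441] F [-0.8  0.6  3.1] op 0.498
t 19.92 p [ 0.5612 -0.0166  0.1469] F [0.9 0.  4. ] op 0.496
t 20.17 p [ 0.5604 -0.0168  0.1487] F [0.7 0.1 0.1] op 0.499
t 20.42 p [ 0.5587 -0.0173  0.1504] F [-0.4 -0.1 -5.6] op 0.495
```

View pics/s10.png

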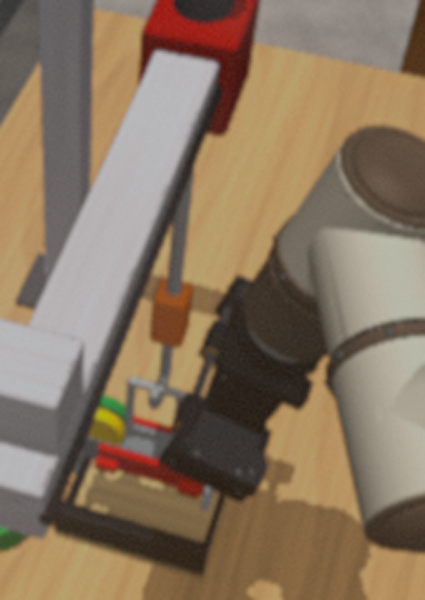

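The hook reached its stop: the vertical force passed zero at z≈0.149. The module is out of the cradle. I'll ease back 3 mm, release gradually and retract.

```bash
cat > g.py <<'E'
from h import *
am,om=ori(17,MY,1)
p=np.array([.5612,-.0167,.1482]); env.move_straight(p,None,.03); st()
for w in (.56,.65,.74,.85,1.0): env.gripper_to(w); 
env.dwell(.5); st()
print(env.move_straight(p-.15*am,None,.1,force_limit=8)); st()
env.dwell(2)
for i in range(2):
    s=env.grab_frame("scene")
    for t in ("hook_grip","module_center","module_bail"): print(t,[(np.round(d["xyz"],3),round(d["score"],2)) for d in env.search_frame(s,t)[:1]])
    env.dwell(1.5)
st(); cv2.imwrite("pics/s11.png",cv2.resize(s["image"][60:300,250:420],None,fx=2.5,fy=2.5,interpolation=cv2.INTER_CUBIC))
E
python3 g.py
```

```text
t 20.76 p [ 0.5612 -0.0167  0.1485] F [-2.1  1.3 -0.9] op 0.498
t 23.73 p [ 0.5612 -0.0167  0.1482] F [-0.6  0.3  1.3] op 1.003
False
t 25.38 p [ 0.5171 -0.0169  0.2909] F [-0.2 -0.  -0.9] op 0.999
hook_grip [(array([ 0.597, -0.027,  0.313]), 0.61)]
module_center [(array([ 0.589, -0.005,  0.125]), 0.65)]
module_bail [(array([ 0.591, -0.006,  0.128]), 0.59)]
hook_grip [(array([ 0.595, -0.024,  0.312]), 0.7)]
module_center [(array([ 0.587, -0.004,  0.127]), 0.98)]
module_bail [(array([ 0.592, -0.007,  0.128]), 0.65)]
t 30.77 p [ 0.5173 -0.0169  0.2916] F [ 0.3 -0.1  0. ] op 1.003
```

```bash
cat > g.py <<'E'
from h import *
def ray(p,uv,y):
    M=R.from_euler('xyz',p["orientation"],degrees=True).as_matrix(); c=np.array(p["position"])
    d=M@np.array([(uv[0]-p["cx"])/p["fx"],-(uv[1]-p["cy"])/p["fy"],-1]); return c+d*(y-c[1])/d[1]
I=[]
for i in range(4):
    s=env.grab_frame("scene"); I.append(s["image"][100:290,260:350].astype(int)); env.dwell(.37)
    for t in ("module_center","hook_grip"):
        r=env.trace(s,t)
        if r: v=np.argwhere(r[0]["mask"]); print(t,round(r[0]["score"],2),v.mean(0).round(2),len(v))
print("frame diffs",[round(np.abs(a-b).mean(),2) for a,b in zip(I,I[1:])])
# bright-red bar on the +y side: tilt of its long axis
b,g,r=[s["image"][...,k].astype(int) for k in range(3)]
m=((r>120)&(g<60)&(b<60)).astype(np.uint8); m[:200]=0; m[:,:270]=0; m[:,345:]=0
n,l,stt,c=cv2.connectedComponentsWithStats(m)
for k in range(1,n):
    if stt[k,4]>40:
        vx,vy,x0,y0=cv2.fitLine(np.argwhere(l==k)[:,::-1].astype(np.float32),cv2.DIST_L2,0,.01,.01).ravel()
        A,B=[ray(s,(x0+e*vx,y0+e*vy),-.0166+(.03 if k==n-1 else -.03)) for e in (-12,12)]
        print(stt[k],np.round(c[k],1),np.round(A,3),np.round(B,3),"slope",round(float((B-A)[2]/(B-A)[0]),3))
E
python3 g.py
```

```text
module_center 0.86 [239.41 312.5 ] 1767
hook_grip 0.98 [180.1  318.48] 773
module_center 0.95 [238.45 312.9 ] 1899
hook_grip 0.79 [178.5  318.66] 674
module_center 0.73 [238.88 312.44] 1880
hook_grip 0.87 [180.15 318.47] 693
module_center 0.72 [238.4  312.63] 1981
hook_grip 0.88 [178.5  318.58] 664
frame diffs [np.float64(1.26), np.float64(1.27), np.float64(1.26)]
[287 242  32  11 150] [298.7 246.9] [ 0.665 -0.047  0.016] [ 0.603 -0.047  0.037] slope -0.329
```

```bash
cat > g2.py <<'E'
from h import *
from g import ray
s=env.grab_frame("scene"); t=env.grab_frame("top")
def bars(im,tag):
    b,g,r=[im[...,k].astype(int) for k in range(3)]
    m=((r>110)&(g<70)&(b<70)).astype(np.uint8); m[:200]=0; m[:,:270]=0; m[:,345:]=0
    n,l,q,c=cv2.connectedComponentsWithStats(m)
    for k in range(1,n):
        if q[k,4]>40:
            vx,vy,x0,y0=cv2.fitLine(np.argwhere(l==k)[:,::-1].astype(np.float32),cv2.DIST_L2,0,.01,.01).ravel()
            A,B=[ray(s,(x0+e*vx,y0+e*vy),.015) for e in (-12,12)]; print(tag,q[k],np.round(A,3),np.round(B,3),"slope",round(float((B-A)[2]/(B-A)[0]),3))
bars(cv2.imread("pics/scene0.png"),"start"); bars(s["image"],"now")
for tag,im,za,zb in (("start",cv2.imread("pics/top0.png"),.093,.065),("now",t["image"],.174,.146)):
    b,g,r=[im[...,k].astype(int) for k in range(3)]
    red=(r-np.maximum(g,b)>60); gr=(g-r>40)&(g-b>40); ye=(r>120)&(g>110)&(b<70)
    for nm,m,z in (("red",red,za),("green",gr,zb),("yellow",ye,zb)):
        w=np.zeros_like(m); w[220:305,255:315]=m[220:305,255:315]
        n,l,q,c=cv2.connectedComponentsWithStats(w.astype(np.uint8))
        for k in range(1,n):
            if q[k,4]>8: print(tag,nm,q[k],np.round(unproj(t,c[k],z),4))
E
sed -i '/^I=\[\]/,$d' g.py; python3 g2.py
```

```text
start [301 243  16   7  59] [0.622 0.015 0.137] [0.569 0.015 0.138] slope -0.015
start [287 259  29  11 112] [0.639 0.015 0.051] [0.582 0.015 0.052] slope -0.021
now [287 241  33  12 202] [0.644 0.015 0.116] [0.589 0.015 0.131] slope -0.263
now [319 255  10   8  46] [0.585 0.015 0.104] [0.531 0.015 0.109] slope -0.093
start red [272 275   2   8  15] [0.5555 0.0124 0.093 ]
start red [297 274   3   8  22] [ 0.5559 -0.0457  0.093 ]
start green [286 231   4   8  32] [ 0.6571 -0.0236  0.065 ]
start yellow [279 229   5   4  11] [ 0.6667 -0.0082  0.065 ]
now red [ 274  231   41   52 1009] [ 0.6022 -0.0239  0.174 ]
now red [267 275   7   9  53] [0.5564 0.0166 0.174 ]
now green [285 227   5   4  14] [ 0.6636 -0.0213  0.146 ]
```

```bash
cat > g3.py <<'E'
from h import *
from g import ray
s=env.grab_frame("scene")
def show(im,r0,r1):
    b,g,r=[im[r0:r1,274:344,k].astype(int) for k in range(3)]
    for i in range(r1-r0):
        print(r0+i,"".join('R' if r[i,j]-max(g[i,j],b[i,j])>70 else 'r' if r[i,j]-max(g[i,j],b[i,j])>40 and g[i,j]<55 else 'Y' if r[i,j]>100 and g[i,j]>90 and b[i,j]<55 else 'G' if g[i,j]-r[i,j]>30 else '#' if min(r[i,j],g[i,j],b[i,j])>115 else '+' if abs(r[i,j]-b[i,j])<22 and r[i,j]>70 else '.' if max(r[i,j],g[i,j])<70 else ' ' for j in range(70)))
show(cv2.imread("pics/scene0.png"),231,282); print(); show(s["image"],212,268)
E
python3 g3.py
```

```text
231 +++++++.....                                                          
232 +++++++.....                                                          
233 +++++++........           ###                                         
234 ++++++.............      +#######                                     
235 ++++++................   ++#########                                  
236 +++++................... +++++###########                             
237 +++++....................+++++++++########                            
238 ++++.....   GGGGG .......+++....+++++#####+                           
239 ++++....   GGGGGGGGG ....+++.......+++++++++++                        
240 ++++....  GGGGGGGGGGGG.. +++...........++++++++      RRrrr            
241 +++.....GGGGGGGGGGGGGGG  +++ ..............++++     rrRRRRRR          
242 +++..... G  GGGGGGGGGGG  ++ rr ............ ++...   rrrrrrRRR         
243 ++.....  YYYYYY  GGGGGGG+++ RRRrr .........+++..... rrrrrrrrr         
244 ++.... YYYYYYYYYYY GGGGG ++ RRRRRRrrr .....+++..... rrrrrrrrr         
245 ++.... YYYYYYYYYYYYY GGG ++ RRRRRRRRRRrr ..+++
[... 6218 characters left out ...]
       rRRRRRRRRRr +++    .     
259     .                                         rRRRRRRRR  +++    .     
260    ..                                          rrrRRRRr  ++     .     
261 .....                                              rrr   ++    ..     
262 .....                                                    ++    .      
263 ........+                                                +     .      
264 ...........                                                    .      
265 ..............                                                .       
266 ..................                                            .       
267 .....................                                        ..
```

The text rendering shows the module's bars, uprights and crossbar at nearly the same image slopes as when seated, so the tilt is about 0.1 rad or less. My red-blob fit had merged several parts, so its slope of −0.26 is not a real tilt. The frame differences are only noise, so nothing is moving, and I'm handing in.

```bash
python3 -c "
from h import *
st(); env.close_job()"
```

```text
t 32.99 p [ 0.5173 -0.0169  0.2916] F [-0.7  0.8 -0.4] op 1.0
the job is handed in; nothing more can be done
```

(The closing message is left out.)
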